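# Tap a stuck stage insert free

## Task

The metal insert is stuck between the brass gibs of the microscope stage. Take the mallet, and with light taps of its white face on the two red-marked ends of the insert in turn, walk the insert along the stage, away from the marked side, until both of its ends are clear of the gibs; keep it on the deck and do not touch it with the gripper or hit it hard. Then stand the mallet back upright on its blue mat, leaving the other things alone.

Things in the scene. Friction and masses are not known exactly. Their poses are not given: they have to be found in the camera images.
- stage: Fixed white stage, 150 x 170 mm, deck 20 mm above the table, from x = -70 to +80 mm. Origin on the table under the channel's middle line; x is the direction the insert must travel, y left, z up. Dark rails at y = +-61 to 81 mm, x = -46 to +76 mm, up to 38 mm above the table: the channel is 121.6 mm wide and the insert jams if skewed over about 1.5 degrees. Behind x = -46 mm there are no rails.
- gib_end_left (a point): Front end of the left brass spring gib (stage x = -8, y = +60 mm, 32 mm above the table). The gib, 8 mm long, shows in a gap of the rail and presses the insert's side with about 14 N; this friction holds the insert. That end is free once the insert's rear edge is past this point along the stage's x; the gib then springs 2 mm into the channel behind it.
- gib_end_right (a point): Front end of the right brass spring gib (stage x = -8, y = -60 mm, 32 mm above the table). The gib, 8 mm long, shows in a gap of the rail and presses the insert's side with about 14 N; this friction holds the insert. That end is free once the insert's rear edge is past this point along the stage's x; the gib then springs 2 mm into the channel behind it.
- insert: Loose aluminium insert, 70 (x) x 120 (y) x 26 mm high, 0.25 kg, round window, across the channel on the deck, slightly skew. Origin: centre of its underside, x the travel direction. Pushing one end forward at its red mark takes about 11 to 15 N; the middle, or an end already jammed ahead, over 18 N. Over 18 N from the mallet is a hard blow and fails. Once free it slides at 1 to 3 N.
- pad_left (a point): Red mark at the left (y = +45 mm) end of the insert's rear (-x) face, where to tap: 18 mm wide, 14 mm high, centre 15 mm above the insert's underside (35 mm above the table).
- pad_right (a point): The same red mark at the right (y = -45 mm) end of the rear face.
- mallet: Mallet, 0.25 kg, standing head down, handle up, on the blue mat. Origin: centre of the head's underside, z up along the handle. Head 64 mm long (x, striking direction; flat, slick white faces 14 mm wide at x = +-32 mm, either will do), 22 wide (y), 24 high. Square wooden handle 20 x 20 mm (sides along x and y), 24 to 82 mm above the origin.
- mallet_grip (a point): Point on the handle's axis, 46 mm above the mallet's origin (22 mm above the head), a good place to grip: held low, just above the head, the mallet does not pivot in the fingers when it taps.
- mat: Fixed blue mat, 110 x 110 x 4 mm, where the mallet starts and must stand at the end. Origin at the centre of its underside.
- ring_gauge: Steel ring, 60 mm across, 20 mm high, lying on a thin wooden board; leave it alone. Origin at the centre of its underside.
- loupe: Black loupe, 40 mm across, 42 mm high, beyond the stage; leave it alone. Origin at the centre of its underside.
- caliper: Steel caliper lying flat beyond the stage, 170 mm long, 8 mm thick; leave it alone. Origin under the middle of its beam.
There are look-alikes about, which are no part of the job. There is more than one size of the stage; the one meant has the size given above. What is shaped like the mallet but green is not meant.

How it is judged (in metres and radians):
On the way, in this order (a step that is already met when the one before it is completed fails the run):
1. the mallet is lifted off its mat (height (world z) of mallet above 0.02 m), for 0.1 s.
2. both ends of the insert are clear of the gibs, with the mallet still in hand (x of each of pad_left, pad_right in the frame of stage above -0.007 m and contact force between the fingers and mallet above 1 N), for 0.1 s.
At the end, for the whole second after the job is handed in: Both red marks of the insert are more than 1 mm past the front ends of the gibs (stage x above -7 mm), the insert lies flat on the deck (centre less than 48 mm along the stage), and the mallet stands upright (within 0.1 rad) and still on the blue mat, within 40 mm of its centre (x of each of pad_left, pad_right in the frame of stage above -0.007 m and x of insert in the frame of stage below 0.048 m and height (world z) of insert between 0.018 and 0.022 m and angle between insert's own z axis and vertical below 0.05 rad and horizontal distance between mallet and mat below 0.04 m and angle between mallet's own z axis and vertical below 0.1 rad and height (world z) of mallet below 0.007 m and linear speed of each of mallet, insert below 0.02 m/s); the robot touches nothing.
It fails at once if the mallet hits the insert with more than 18 N (contact force between mallet and insert above 18 N).
It fails at once if the gripper or arm touches the insert (contact force between any of the fingers, the arm and insert above 0.3 N).
It fails at once if a bystander is moved more than 10 mm (distance of any of ring_gauge, loupe, caliper from where it was at the start of the episode above 0.01 m).
It also fails if it takes over 72 s, if anything falls off the work surface, if the arm or the gripper's body presses on something with over 40 N, if the wrist force passes 120 N, or if a joint passes its speed limit or range.

## Robot

A 6-joint arm with a two-finger parallel gripper is mounted at the origin on the work surface. World frame = base frame: x ahead of the robot, y to its left, z up, the work surface at z = 0. Lengths are in mm, angles in degrees, forces in N, time in s.
With the tool pointing down it reaches from about 300 to 850 mm from the base axis. Payload 4.2 kg.
Tool frame: the origin (TCP) lies at the very end of the fingers, on their centre line; the grasp point (between the pads) lies 19 mm behind it; z points along the fingers, y is the line along which they close (so a half turn about z gives the same grasp; the last joint's range is limited). The gripper opens to 91 mm and grips with 3 to 60 N. Pads are 32 mm wide; open, the fingers measure 118 mm over their backs; the gripper's body (76 mm by 178 mm) begins 60 mm behind the grasp point.
Start: joints at [75.229, 18.312, 89.639, -0, 72.044, -1.146], TCP at [135.451, 558.835, 213.976] pointing down, gripper open.
Joint ranges: [-177.97, 177.97], [-48.28, 115.42], [12.27, 149.76], [-77.06, 257.06], [2.81, 150.46], [-146.56, 146.56]. Speed limits (degrees/s): [147.25, 147.25, 180, 180, 180, 180].

## Interface

Orientations are given as [roll, pitch, yaw] about the fixed x, y, z axes, in that order (R = Rz(yaw) Ry(pitch) Rx(roll)).
In Python, from workcell import env gives the robot as it stands.
- The arm moves only by the shell command python3 -m pendant 'ROWS' [FORCE]. ROWS is a JSON object of lists of equal length, an entry for each row: "translation": the shift along the tool's x, y, z in mm, a list of three; "roll": the turn about the tool's z in rad; "hand": the closure in counts, from 0 (fully open) to 255 (shut). In form: {"translation": [[dx, dy, dz], ...], "roll": [roll, ...], "hand": [hand, ...]}. A call has exactly 8 rows; each row shifts and turns the commanded pose from where the row before left it, along the tool's axes as they then stand; what a row does not reach is not made up. A row lasts 1/12 s, in which the tool goes at most 41.7 mm and 7.16 degrees, less where a joint would pass 70% of its speed; a pose out of reach is approached as far as the arm can. A call with a gripper value outside its range is refused whole. The fingers move at their own pace and stop on an object; FORCE is the grip in N (left out, the last holds). Time passes only in rows, so rows that do not move let the fingers close, or fill a call up. It gives the time, the measured TCP pose, the force, the opening and the grip force at its end, in the units of the state.
- env.state(): the state, without advancing time (a new reading comes with each control period).
- env.grab_frame(name): name is "scene" or "top" or "wrist"; returns a dict with "frame" (384x512x3 uint8, red, green, blue), "z_map" (384x512 float32, mm along the optical axis (not along the pixel's ray), 0 where there is no reading), "fx", "fy", "cx", "cy" (pixels), "dist" ([k1, k2, p1, p2, k3] as OpenCV has them; the pictures are not rectified), "pose" (4x4, takes a point from camera to world coordinates). Camera axes: x right, y down, z forward; pixel columns grow to the right and rows downward; lengths in mm; the calibration is good to about 2 mm. A picture is of the moment at which its call begins.
- env.job_done(): hands the job in; it is judged then, once.
Trained networks look in a picture, given as the dict that the camera call returned (one of the last four; its "shot" number tells which), for a name from the list of things; names that differ only in an ending like _2 or _b are one class to them, and where a whole thing is asked for, a point or a joint stands for the part that bears it (a point fixed in the world has none). Each returns a list of dicts, best first, with "score" (0 to 1); they miss things now and then, are a little off and sometimes report something else, mostly with a low value. They report only what shows in the picture. A call takes as long as a camera call. They do not tell look-alikes from the thing itself.
- env.recognise(picture, label): "rect" ([centre column, centre row, width, height] in pixels, round what is visible of it).
- env.regions_of(picture, label): "pixels" (384x512 bool, what is visible of it) and "rect" ([centre column, centre row, width, height] in pixels, round what is visible of it).
The state is a dict: "time_s": time; "qpos": joint angles; "qvel": joint speeds; "effort": joint torques, N m; "ee_pos": TCP position; "ee_rot": TCP orientation; "force": force on the tool from outside, world axes, zero at the start; "torque": the same for the moment, N m; "gripper_width": finger opening in mm; "gripper_force": force on a finger pad.
Only numpy, scipy, OpenCV 4.12 (cv2) and the standard library are available. Lean on these libraries where they do the work, as an engineer would, in place of code of your own. Each camera call takes 0.05 s, during which the arm holds its last target. There are 200 camera calls.

## Working session

There is one attempt and no reset: what is moved stays moved. The work goes in short steps, Python scripts to look and compute and a shell command to move; the robot and the scene stay as the last step left them, time stands still between calls to the robot, and variables do not carry over. Pictures are saved under pics/ and viewed, at most 10 in all, crops included, and the job is handed in when it is done.

```bash
ls; mkdir -p pics; cat > h.py <<'E'
import numpy as np, cv2, json
from workcell import env
def pix2w(p,uv,z=None):
    "pixels Nx2, camera depth z (mm) -> world"
    K=np.array([[p['fx'],0,p['cx']],[0,p['fy'],p['cy']],[0,0,1]],float)
    uv=np.asarray(uv,float).reshape(-1,1,2)
    n=cv2.undistortPoints(uv,K,np.array(p['dist'],float)).reshape(-1,2)
    r=np.c_[n,np.ones(len(n))]
    T=np.array(p['pose'])
    return r,T
def depthpts(p,uv):
    uv=np.asarray(uv,float).reshape(-1,2); r,T=pix2w(p,uv)
    z=np.array([p['z_map'][int(round(v)),int(round(u))] for u,v in uv])
    return (r*z[:,None])@T[:3,:3].T+T[:3,3], z>0
def onplane(p,uv,h):
    r,T=pix2w(p,uv); d=r@T[:3,:3].T; o=T[:3,3]
    return o+d*((h-o[2])/d[:,2])[:,None]
def maskpts(p,m):
    v,u=np.nonzero(m); P,ok=depthpts(p,np.c_[u,v]); return P[ok]
def save(p,name): cv2.imwrite('pics/'+name,cv2.cvtColor(p['frame'],cv2.COLOR_RGB2BGR))
E
python3 - <<'E'
from h import *
ps={n:env.grab_frame(n) for n in('scene','top')}
cv2.imwrite('pics/a.png',cv2.cvtColor(np.vstack([ps['scene']['frame'],ps['top']['frame']]),cv2.COLOR_RGB2BGR)[:, :] if 0 else cv2.resize(cv2.cvtColor(np.hstack([ps['scene']['frame'],ps['top']['frame']]),cv2.COLOR_RGB2BGR),(800,300)))
save(ps['top'],'top.png')
for n,p in ps.items():
  for l in ['stage','insert','mallet','mat','gib_end_left','ring_gauge','loupe','caliper']:
    for r in env.regions_of(p,l)[:3]:
      P=maskpts(p,r['pixels']); 
      if len(P): print(n,l,round(r['score'],2),np.round(r['rect']),np.median(P,0).round(),P.min(0).round(),P.max(0).round())
E
```

```text
pics
scene stage 0.74 [263. 155.  71.  41.] [ 275. -243.   28.] [ 134. -472.   -1.] [ 361. -131.   56.]
scene stage 0.71 [228. 212.  71.  44.] [611.  55.  21.] [ 471. -143.   -1.] [665. 100.  48.]
scene insert 0.81 [225. 208.  43.  30.] [596.  12.  46.] [523. -65.  18.] [632.  70.  51.]
scene mallet 0.9 [358. 268.  18.  43.] [489. 451.  29.] [441. 398.  -0.] [499. 475.  85.]
scene mallet 0.64 [323. 239.  22.  30.] [481. 320.  33.] [414. 279.   2.] [505. 325.  88.]
scene mallet 0.24 [223. 209.  40.  26.] [598.  11.  47.] [548. -68.  20.] [632.  70.  51.]
scene mat 0.73 [318. 248.  45.  28.] [483. 312.   5.] [405. 237.   0.] [534. 367.   9.]
scene gib_end_left 0.97 [230. 212.  68.  52.] [606.  57.  22.] [ 481. -142.   -2.] [665. 100.  48.]
scene gib_end_left 0.87 [262. 157.  75.  37.] [ 275. -243.   28.] [ 142. -371.    1.] [ 360. -131.   56.]
scene gib_end_left 0.73 [194. 254.  17.  20.] [758. 139.  38.] [725. 100.   0.] [774. 151.  45.]
scene ring_gauge 0.63 [202. 171.  16.  10.] [ 505. -302.   20.] [ 461. -340.    4.] [ 532. -279.   28.]
scene ring_gauge 0.39 [226. 205.  41.  27.] [
[... 838 characters left out ...]
] [463. 411.  -9.] [503. 488.  84.]
top mallet 0.58 [178. 204.  16.  16.] [471. 308.  28.] [443. 299.   0.] [503. 333.  88.]
top mat 0.82 [181. 207.  46.  42.] [465. 291.   3.] [400. 230.  -3.] [536. 369.  10.]
top gib_end_left 0.85 [364. 273.  82.  75.] [ 247. -259.   26.] [ 133. -392.   -0.] [ 358. -136.   57.]
top gib_end_left 0.78 [275. 170.  60.  54.] [548.   3.  20.] [491. -97.  -4.] [661.  95.  47.]
top ring_gauge 0.73 [277. 172.  61.  55.] [551.   1.  20.] [491. -95.  -5.] [668.  96.  47.]
top ring_gauge 0.56 [376. 193.  18.  19.] [ 501. -310.   22.] [ 472. -337.    0.] [ 529. -282.   28.]
top caliper 0.71 [322. 116.  50.  12.] [ 756. -130.    3.] [ 731. -240.   -5.] [792. -70.  11.]
```

View pics/top.png

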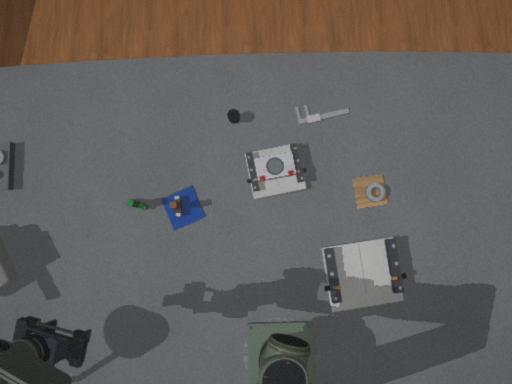

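View pics/a.png

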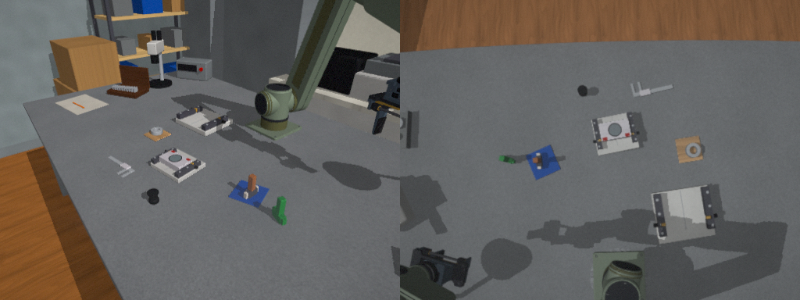

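The top view shows the right stage at (276,171), with its red marks at (262,178) and (291,173) on the near side. The brown mallet is on the blue mat at (178,205), the green look-alike at (137,204), and the oversized stage at (362,272).

```bash
python3 - <<'E'
from h import *
from scipy.spatial.transform import Rotation as R
s=env.state(); print(s['ee_pos'],s['ee_rot'],s['gripper_width'],s['time_s'],s['force'])
M=R.from_euler('xyz',s['ee_rot'],degrees=True).as_matrix(); print(M.round(3))
# go above view point: between mallet, height ~ 250
print('to mallet view',(M.T@(np.array([440,310,300])-s['ee_pos'])).round(1))
p=env.grab_frame('wrist'); T=np.array(p['pose']); print((M.T@(T[:3,3]-s['ee_pos'])).round(1),(M.T@T[:3,:3]).round(3),p['fx'])
E
```

```text
[135.44164033 558.83119924 213.98708729] [1.79993301e+02 1.62069277e-03 1.66378172e+02] 91.19050444075825 0.9 [-0.2789724  -0.46737225 -0.89979702]
[[-0.972  0.236  0.   ]
 [ 0.236  0.972  0.   ]
 [-0.     0.    -1.   ]]
to mallet view [-354.6 -170.1  -86. ]
[  84.5    0.5 -170.7] [[ 0.    -0.955 -0.296]
 [ 1.     0.001 -0.001]
 [ 0.001 -0.296  0.955]] 286.7185258060063
```

```bash
python3 -m pendant '{"translation":[[-36,-18,-8],[-36,-18,-8],[-36,-18,-8],[-36,-18,-8],[-36,-18,-8],[-36,-18,-8],[-36,-18,-8],[-36,-18,-8]],"roll":[0,0,0,0,0,0,0,0],"hand":[0,0,0,0,0,0,0,0]}' 30; python3 -m pendant '{"translation":[[-25,-15,0],[-25,-11,0],[-17,0,0],[0,0,0],[0,0,0],[0,0,0],[0,0,0],[0,0,0]],"roll":[0,0,0,0,0,0,0,0],"hand":[0,0,0,0,0,0,0,0]}'
python3 - <<'E'
from h import *
p=env.grab_frame('wrist'); save(p,'w1.png')
for l in ['mallet','mat','insert','stage']:
    for r in env.regions_of(p,l)[:3]:
      P=maskpts(p,r['pixels']); 
      if len(P): print(l,round(r['score'],2),np.round(r['rect']),np.median(P,0).round(),P.min(0).round(),P.max(0).round())
      if l=='mallet':
        for a,b in((3,32),(72,100)):
          Q=P[(P[:,2]>a)&(P[:,2]<b)]
          if len(Q)>10: print(a,b,len(Q),Q[:,:2].mean(0).round(1),cv2.minAreaRect(Q[:,:2].astype(np.float32)),np.median(Q[:,2]).round(1))
      if l=='mat' and len(P):
          Q=P[(P[:,2]<9)]; print(cv2.minAreaRect(Q[:,:2].astype(np.float32)))
E
```

```text
time_s: 1.62
ee_pos: [382.6, 349.5, 278.6]
ee_rot: [180.0, 0.0, 166.4]
force: [0.2, 1.0, -0.4]
gripper_width: 91.2
gripper_force: 0.0
time_s: 2.28
ee_pos: [439.4, 310.8, 278.0]
ee_rot: [180.0, -0.0, 166.5]
force: [0.3, -0.7, -0.2]
gripper_width: 91.4
gripper_force: 0.0
mallet 0.9 [263. 179.  22.  38.] [462. 311.  38.] [440. 293.   2.] [512. 324.  88.]
3 32 319 [461.2 310.8] ((475.9371032714844, 308.0264892578125), (72.57417297363281, 30.74895668029785), 0.9434723854064941) 27.4
72 100 245 [470.1 311.5] ((471.57916259765625, 311.28411865234375), (19.917818069458008, 19.7752685546875), 4.621051788330078) 85.4
mallet 0.59 [348. 170.  43.  29.] [476. 436.  34.] [464. 411.  -2.] [522. 482.  83.]
3 32 383 [474.4 433.9] ((480.830810546875, 442.3664855957031), (63.50385284423828, 22.161155700683594), 71.49530029296875) 23.3
72 100 260 [479.7 441.3] ((481.0750732421875, 442.2331237792969), (19.889732360839844, 20.27980613708496), 70.41950225830078) 81.3
mat 0.76 [254. 173.  93.  94.] [460. 293.   4.] [397. 229.  -2.] [536. 368.  28.]
((467.95721435546875, 298.3836669921875), (112.02336883544922, 111.83847045898438), 22.168214797973633)
mat 0.58 [263. 179.  23.  39.] [462. 312.  45.] [440. 299.   2.] [504. 324.  88.]
((469.36505126953125, 316.8206481933594), (63.86932373046875, 17.81192970275879), 22.18409538269043)
stage 0.58 [106. 238.  70.  41.] [509.  62.  20.] [390. -33.  -2.] [547. 273. 362.]
```

View pics/w1.png

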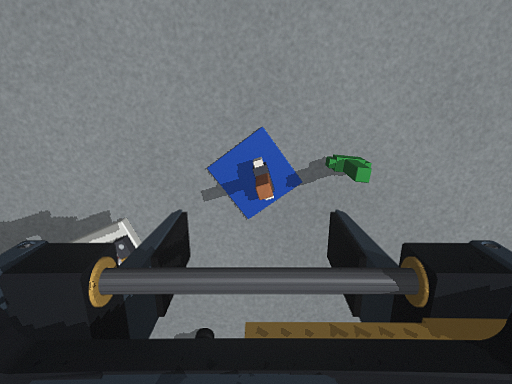

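The mallet shows at (263,179) on the mat, with its head along the image's vertical, which is roughly world x. Mallet at about (471,311), yaw about 4.6°. I'll turn so the fingers close along its x, descend partway and look again.

```bash
python3 -m pendant '{"translation":[[0,0,10],[0,0,10],[0,0,10],[0,0,10],[0,0,10],[0,0,10],[0,0,10],[0,0,10]],"roll":[0.114,0.114,0.114,0.114,0.114,0.114,0.114,0.114],"hand":[0,0,0,0,0,0,0,0]}' 30; python3 -m pendant '{"translation":[[0,0,10],[0,0,10],[0,0,10],[0,32,0],[0,0,0],[0,0,0],[0,0,0],[0,0,0]],"roll":[0.114,0.114,0.114,0,0,0,0,0],"hand":[0,0,0,0,0,0,0,0]}'
python3 - <<'E'
from h import *
from scipy.spatial.transform import Rotation as R
s=env.state(); M=R.from_euler('xyz',s['ee_rot'],degrees=True).as_matrix(); print(s['qpos'],M.round(3))
p=env.grab_frame('wrist'); save(p,'w2.png')
for l in ['mallet']:
    for r in env.regions_of(p,l)[:3]:
      P=maskpts(p,r['pixels']); print(r['score'],r['rect'],P.min(0),P.max(0))
      for a,b in((24,32),(78,100)):
          Q=P[(P[:,2]>a)&(P[:,2]<b)]
          if len(Q)>10: q=cv2.minAreaRect(Q[:,:2].astype(np.float32)); print(a,b,len(Q),q,np.median(Q[:,2]).round(1)); c=np.r_[q[0],30]; print((M.T@(c-s['ee_pos'])).round(1))
E
```

```text
time_s: 3.2
ee_pos: [440.3, 310.1, 197.6]
ee_rot: [180.0, -0.0, 113.8]
force: [-0.6, 0.5, -0.3]
gripper_width: 91.1
gripper_force: 0.0
time_s: 3.87
ee_pos: [471.8, 312.5, 168.2]
ee_rot: [-180.0, -0.0, 94.5]
force: [0.0, -0.0, -0.8]
gripper_width: 91.2
gripper_force: 0.0
[3.23501052e+01 1.93655850e+01 9.49674443e+01 1.47770241e-02
 6.56725539e+01 2.77995707e+01] [[-0.079  0.997 -0.   ]
 [ 0.997  0.079  0.   ]
 [ 0.    -0.    -1.   ]]
0.92 [279.4, 54.3, 34.5, 68.5] [465.04334719 410.33888656  -1.82073026] [500.32384878 478.66443968  83.83284648]
24 32 262 ((481.85479736328125, 441.69036865234375), (62.51084518432617, 21.15743064880371), 69.13390350341797) 24.5
[127.9  20.3 138.2]
78 100 642 ((481.34271240234375, 442.4558410644531), (19.641212463378906, 19.79483413696289), 68.10627746582031) 81.6
[128.7  19.9 138.2]
0.68 [257.2, 186.6, 57.3, 35.1] [440.31017484 292.22781227   2.42554474] [504.41142727 323.66077569  87.87728377]
24 32 645 ((472.5245056152344, 311.431396484375), (63.391700744628906, 21.889997482299805), 3.861855983734131) 27.9
[ -1.2   0.7 138.2]
78 100 453 ((472.3048095703125, 311.7755432128906), (18.884004592895508, 19.452911376953125), 4.506017684936523) 85.7
[ -0.8   0.5 138.2]
```

```bash
python3 -m pendant '{"translation":[[-1,0.6,34],[0,0,34],[0,0,34],[0,0,26],[0,0,9],[0,0,0],[0,0,0],[0,0,0]],"roll":[0,0,0,0,0,0,0,0],"hand":[0,0,0,0,0,0,0,0]}' 60; python3 -m pendant '{"translation":[[0,0,0],[0,0,0],[0,0,0],[0,0,0],[0,0,0],[0,0,0],[0,0,0],[0,0,0]],"roll":[0,0,0,0,0,0,0,0],"hand":[255,255,255,255,255,255,255,255]}' 60
```

```text
time_s: 4.63
ee_pos: [474.3, 312.5, 32.9]
ee_rot: [179.8, -0.1, 94.5]
force: [0.0, 0.3, 0.2]
gripper_width: 91.0
gripper_force: 0.0
time_s: 5.3
ee_pos: [473.0, 311.6, 30.9]
ee_rot: [-180.0, -0.0, 94.5]
force: [0.5, -0.3, 0.3]
gripper_width: 40.7
gripper_force: 0.0
```

```bash
python3 -m pendant '{"translation":[[0,0,0],[0,0,0],[0,0,0],[0,0,0],[0,0,0],[0,0,0],[0,0,0],[0,0,0]],"roll":[0,0,0,0,0,0,0,0],"hand":[255,255,255,255,255,255,255,255]}' 60; python3 -m pendant '{"translation":[[0,0,-15],[0,0,-30],[0,0,-35],[0,0,-35],[0,0,-35],[0,0,-20],[0,0,0],[0,0,0]],"roll":[0,0,0,0,0,0,0,0],"hand":[255,255,255,255,255,255,255,255]}' 60
```

```text
time_s: 5.97
ee_pos: [472.9, 311.5, 30.9]
ee_rot: [-180.0, 0.0, 94.5]
force: [-0.2, 0.6, -0.3]
gripper_width: 19.7
gripper_force: 60.0
time_s: 6.63
ee_pos: [473.1, 311.6, 201.1]
ee_rot: [179.9, -0.0, 94.5]
force: [0.4, -0.5, -3.1]
gripper_width: 19.4
gripper_force: 60.0
```

```bash
python3 -m pendant '{"translation":[[-30,-2,0],[-40,-2,0],[-40,-2,0],[-40,-2,0],[-40,-2,0],[-40,-2,0],[-40,-2,0],[-25,-2,0]],"roll":[0,0,0,0,0,0,0,0],"hand":[255,255,255,255,255,255,255,255]}' 60; python3 -m pendant '{"translation":[[-15,0,0],[-5,0,0],[0,0,0],[0,0,0],[0,0,0],[0,0,0],[0,0,0],[0,0,0]],"roll":[0,0,0,0,0,0,0,0],"hand":[255,255,255,255,255,255,255,255]}' 60
python3 - <<'E'
from h import *
p=env.grab_frame('wrist'); save(p,'w3.png')
np.savez('w3.npz',**{k:np.array(p[k]) for k in p})
for l in ['stage','insert','pad_left','gib_end_left']:
    for r in env.regions_of(p,l)[:2]:
      P=maskpts(p,r['pixels'])
      if len(P): print(l,round(r['score'],2),np.round(r['rect']),np.median(P,0).round(),P.min(0).round(),P.max(0).round())
E
```

```text
time_s: 7.3
ee_pos: [478.3, 12.9, 198.1]
ee_rot: [-179.7, 0.1, 94.4]
force: [1.0, 0.5, -2.4]
gripper_width: 19.7
gripper_force: 60.0
time_s: 7.97
ee_pos: [481.9, -3.0, 200.9]
ee_rot: [180.0, -0.0, 94.6]
force: [-0.6, -0.4, -1.6]
gripper_width: 19.7
gripper_force: 60.0
stage 0.88 [335. 170. 130. 143.] [552.  25.  21.] [ 489. -102.   -2.] [680.  98. 178.]
stage 0.71 [100. 295.  94.  98.] [ 271. -210.   27.] [ 200. -278.   -1.] [446.  33. 313.]
insert 0.71 [347. 173.  67. 102.] [584.   9.  46.] [543. -63.  20.] [629.  68.  49.]
pad_left 0.95 [348. 172.  66. 104.] [584.   9.  46.] [543. -60.  19.] [637.  68.  49.]
gib_end_left 0.92 [336. 170. 130. 147.] [552.  24.  21.] [ 489. -102.   -1.] [665.  98.  46.]
gib_end_left 0.89 [ 99. 294.  94.  88.] [ 270. -211.   27.] [ 203. -276.    2.] [444.  33. 305.]
```

View pics/w3.png

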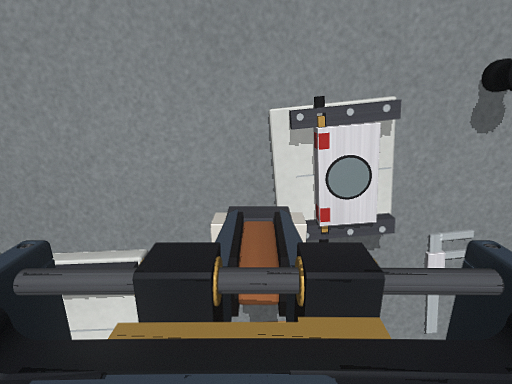

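The picture shows the insert at (348,173), red marks at (324,141) and (324,214) and brass gibs at (321,121) and (325,230). The mallet head is below at (260,220). Next I fit the stage and insert geometry.

```bash
cat > fit.py <<'E'
from h import *
from scipy.optimize import minimize
from scipy import ndimage
def load(f): 
    z=np.load(f); return {k:z[k] for k in z.files}
def fitrect(P,size,x0):
    # grow-shrink: place rect of given size so that points are symmetric: robust edge hinge
    q=cv2.minAreaRect(P.astype(np.float32)); return q
if __name__=='__main__':
    p=load('w3.npz'); H,W=p['z_map'].shape
    v,u=np.mgrid[:H,:W]; uv=np.c_[u.ravel(),v.ravel()]
    r,T=pix2w(p,uv); z=p['z_map'].ravel(); P=((r*z[:,None])@T[:3,:3].T+T[:3,3]); 
    near=(z>0)&(P[:,0]>480)&(P[:,0]<690)&(abs(P[:,1])<125)
    def comp(lo,hi):
        m=(near&(P[:,2]>lo)&(P[:,2]<hi)).reshape(H,W)
        m=ndimage.binary_opening(m)
        lab,n=ndimage.label(m); s=ndimage.sum(m,lab,range(1,n+1)); 
        return [(lab==i+1).ravel() for i in np.argsort(-s)[:2] if s[i]>100]
    for nm,lo,hi in(('deck',16,25),('rails',33,41.5),('insert',42,50),('stage',15,60)):
        for m in comp(lo,hi):
            Q=P[m]; print(nm,m.sum(),cv2.minAreaRect(Q[:,:2].astype(np.float32)),'z',np.median(Q[:,2]).round(1))
    hsv=cv2.cvtColor(p['frame'],cv2.COLOR_RGB2HSV); f=p['frame'].astype(int)
    red=((f[...,0]>130)&(f[...,1]<70)&(f[...,2]<70))
    brass=((hsv[...,0]>12)&(hsv[...,0]<28)&(hsv[...,1]>110)&(hsv[...,2]>90))
    for nm,m in(('red',red),('brass',brass)):
        m=m&near.reshape(H,W); lab,n=ndimage.label(m)
        for i in range(1,n+1):
            k=(lab==i)
            if k.sum()<12: continue
            Q=P[k.ravel()]; vv,uu=np.nonzero(k); print(nm,k.sum(),uu.min(),uu.max(),vv.min(),vv.max(),Q.mean(0).round(1),Q.min(0).round(1),Q.max(0).round(1))
E
python3 fit.py
```

```text
deck 3971 ((525.4065551757812, 4.690711975097656), (52.44966125488281, 145.92616271972656), 9.404722213745117) z 19.9
deck 1357 ((640.2548828125, 11.409770965576172), (19.5805606842041, 120.04196166992188), 9.972055435180664) z 20.0
rails 2142 ((572.9339599609375, 78.37232971191406), (122.37200164794922, 33.4747200012207), 8.834124565124512) z 38.0
rails 1229 ((604.0206298828125, -68.14186096191406), (112.40265655517578, 27.125967025756836), 10.44858455657959) z 38.0
insert 5936 ((586.199462890625, 3.3462905883789062), (70.25591278076172, 119.87690734863281), 9.392278671264648) z 46.2
stage 15420 ((575.5899047851562, 4.441169738769531), (149.6269073486328, 181.3689727783203), 10.117048263549805) z 38.0
red 155 319 328 133 148 [551.8  43.2  46.4] [545.6  34.7  43.8] [558.   52.1  48.7]
red 119 320 329 208 221 [566.6 -45.9  46.5] [560.5 -54.8  45.2] [572.8 -36.6  48.4]
brass 76 318 324 116 126 [547.4  64.1  38.8] [543.3  58.3  33.4] [551.4  69.7  40.6]
brass 33 322 327 226 232 [571.3 -68.   38.8] [567.7 -76.2  30.9] [574.7 -63.5  40.3]
brass 148 298 304 256 305 [491.7  31.1 298.3] [490.8  24.  290.1] [492.7  36.2 301.7]
brass 2451 260 390 317 338 [498.4  23.3 307.3] [480.1  20.8 302.3] [514.6  26.  313.1]
```

```bash
cat > go.py <<'E'
from h import *
import sys
from scipy.spatial.transform import Rotation as R
A=np.radians(10.1); UX=np.array([np.cos(A),np.sin(A)]); UY=np.array([-UX[1],UX[0]])
O=UX*562.45+UY*-99.6
def st(w): return np.array([(w[:2]-O)@UX,(w[:2]-O)@UY])
if __name__=='__main__':
    s=env.state(); M=R.from_euler('xyz',s['ee_rot'],degrees=True).as_matrix(); e=np.array(s['ee_pos'])
    print('stage',st(e).round(2),e[2].round(1),'yaw',np.degrees(np.arctan2(M[1,1],M[0,1])).round(2),'F',[round(float(s['force'][:2]@UX),1),round(float(s['force'][:2]@UY),1)])
    if len(sys.argv)>3:
        a,b,c=map(float,sys.argv[1:4]); t=np.r_[O+UX*a+UY*b,c]; print('delta tool now',(M.T@(t-e)).round(1)); 
        M2=np.column_stack([np.r_[UY,0],np.r_[UX,0],[0,0,-1]]); print('after align',(M2.T@(t-e)).round(1))
E
python3 go.py -66 -45 110
```

```text
stage [-88.65  11.55] 201.0 yaw 4.54 F [-0.9, 0.7]
delta tool now [-54.1  28.   91. ]
after align [-56.5  22.7  91. ]
```

```bash
python3 -m pendant '{"translation":[[0,0,0],[-20,8,20],[-20,8,20],[-16.5,6.7,20],[0,0,20],[0,0,11],[0,0,0],[0,0,0]],"roll":[-0.097,0,0,0,0,0,0,0],"hand":[255,255,255,255,255,255,255,255]}' 60; python3 go.py -66 -45 51
```

```text
time_s: 8.88
ee_pos: [514.0, -55.4, 109.7]
ee_rot: [-179.9, -0.0, 100.1]
force: [0.9, -0.2, -1.9]
gripper_width: 20.0
gripper_force: 60.0
stage [-66.14 -45.07] 109.7 yaw 10.08 F [0.8, -0.3]
delta tool now [ 0.   0.2 58.7]
after align [ 0.1  0.1 58.7]
```

```bash
python3 -m pendant '{"translation":[[0,0,15],[0,0,15],[0,0,15],[0,0,8.7],[0,0,5],[0,0,0],[0,0,0],[0,0,0]],"roll":[0,0,0,0,0,0,0,0],"hand":[255,255,255,255,255,255,255,255]}' 60; python3 - <<'E'
from h import *
p=env.grab_frame('wrist'); i=cv2.cvtColor(p['frame'],cv2.COLOR_RGB2BGR)[30:330,130:430]
cv2.imwrite('pics/w4.png',cv2.resize(i,(600,600)))
E
python3 go.py
```

```text
time_s: 9.55
ee_pos: [515.0, -55.4, 52.2]
ee_rot: [179.9, 0.0, 100.1]
force: [0.3, 0.2, -2.0]
gripper_width: 19.8
gripper_force: 60.0
stage [-65.21 -45.27] 52.2 yaw 10.09 F [0.1, -0.2]
```

View pics/w4.png

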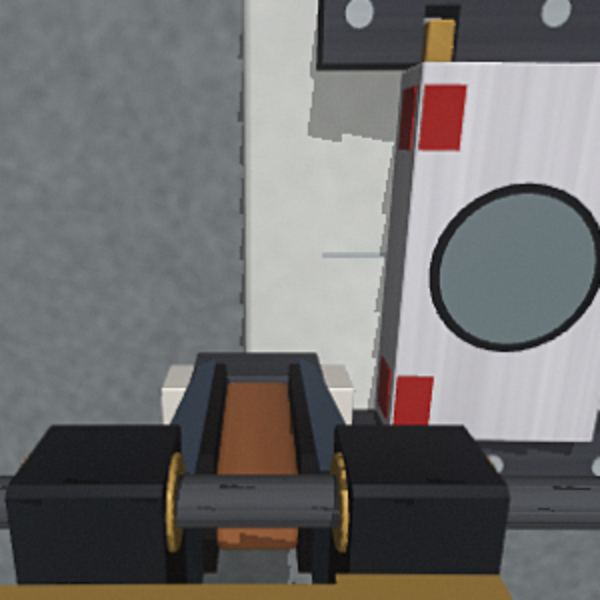

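The crop shows the head on the deck behind the right red mark (mark at (415,400), white face at (335,390)), with a visible gap and clear of the rail. Approaching slowly.

```bash
python3 -m pendant '{"translation":[[0,2,0.5],[0,2,0.5],[0,2,0],[0,2,0],[0,1,0],[0,0.5,0],[0,0,0],[0,0,0]],"roll":[0,0,0,0,0,0,0,0],"hand":[255,255,255,255,255,255,255,255]}' 60; python3 go.py; python3 -m pendant '{"translation":[[0,0.5,0],[0,0.5,0],[0,0.5,0],[0,0.5,0],[0,0.5,0],[0,0,0],[0,0,0],[0,0,0]],"roll":[0,0,0,0,0,0,0,0],"hand":[255,255,255,255,255,255,255,255]}' 60; python3 go.py
```

```text
time_s: 10.27
ee_pos: [523.4, -53.7, 50.2]
ee_rot: [-180.0, -0.0, 100.1]
force: [-0.1, -0.5, -2.0]
gripper_width: 19.8
gripper_force: 60.0
stage [-56.54 -45.04] 50.2 yaw 10.09 F [-0.2, -0.5]
time_s: 10.93
ee_pos: [526.0, -53.2, 50.2]
ee_rot: [-180.0, -0.0, 100.1]
force: [0.6, 0.4, -2.6]
gripper_width: 20.0
gripper_force: 60.0
stage [-53.98 -45.02] 50.2 yaw 10.09 F [0.6, 0.3]
```

```bash
python3 -m pendant '{"translation":[[0,0.4,0],[0,0.4,0],[0,0.4,0],[0,0.4,0],[0,0.4,0],[0,0,0],[0,0,0],[0,0,0]],"roll":[0,0,0,0,0,0,0,0],"hand":[255,255,255,255,255,255,255,255]}' 60; python3 go.py
```

```text
time_s: 11.6
ee_pos: [527.9, -52.9, 50.2]
ee_rot: [180.0, -0.0, 100.1]
force: [0.3, 0.1, -2.2]
gripper_width: 20.0
gripper_force: 60.0
stage [-52.   -45.06] 50.2 yaw 10.08 F [0.3, 0.1]
```

```bash
python3 -m pendant '{"translation":[[0,0.3,0],[0,0.3,0],[0,0.3,0],[0,0.3,0],[0,0.3,0],[0,0,0],[0,0,0],[0,0,0]],"roll":[0,0,0,0,0,0,0,0],"hand":[255,255,255,255,255,255,255,255]}' 60; python3 go.py
```

```text
time_s: 12.27
ee_pos: [528.3, -52.7, 49.9]
ee_rot: [-179.9, -0.0, 100.1]
force: [-4.7, -1.1, -1.4]
gripper_width: 19.4
gripper_force: 60.0
stage [-51.62 -44.89] 49.9 yaw 10.09 F [-4.8, -0.2]
```

```bash
python3 -m pendant '{"translation":[[0,0.3,0],[0,0.3,0],[0,0.3,0],[0,0.3,0],[0,0.3,0],[0,0.0,0],[0,0,0],[0,0,0]],"roll":[0,0,0,0,0,0,0,0],"hand":[255,255,255,255,255,255,255,255]}' 60; python3 go.py
```

```text
time_s: 12.93
ee_pos: [528.3, -52.5, 49.6]
ee_rot: [-179.7, -0.1, 100.1]
force: [-7.5, -2.0, -0.6]
gripper_width: 19.9
gripper_force: 60.0
stage [-51.54 -44.72] 49.6 yaw 10.1 F [-7.7, -0.7]
```

```bash
python3 -m pendant '{"translation":[[0,0.3,0],[0,0.3,0],[0,0.3,0],[0,0.3,0],[0,0.3,0],[0,0.3,0],[0,0,0],[0,0,0]],"roll":[0,0,0,0,0,0,0,0],"hand":[255,255,255,255,255,255,255,255]}' 60; python3 go.py
```

```text
time_s: 13.6
ee_pos: [528.4, -52.3, 49.2]
ee_rot: [-179.5, -0.1, 100.1]
force: [-10.7, -2.1, 0.3]
gripper_width: 19.9
gripper_force: 60.0
stage [-51.45 -44.52] 49.2 yaw 10.11 F [-10.9, -0.2]
```

```bash
python3 -m pendant '{"translation":[[0,0.3,0],[0,0.3,0],[0,0.3,0],[0,0.2,0],[0,0.2,0],[0,0,0],[0,0,0],[0,0,0]],"roll":[0,0,0,0,0,0,0,0],"hand":[255,255,255,255,255,255,255,255]}' 60; python3 go.py
```

```text
time_s: 14.27
ee_pos: [528.8, -52.1, 49.0]
ee_rot: [-179.4, -0.1, 100.1]
force: [-11.9, -3.7, -0.5]
gripper_width: 19.9
gripper_force: 60.0
stage [-51.01 -44.44] 49.0 yaw 10.12 F [-12.3, -1.6]
```

```bash
python3 -m pendant '{"translation":[[0,0.3,-0.1],[0,0.3,-0.1],[0,0.3,-0.1],[0,0.3,-0.1],[0,0.3,0],[0,0.3,0],[0,0.3,0],[0,0.2,0]],"roll":[0,0,0,0,0,0,0,0],"hand":[255,255,255,255,255,255,255,255]}' 60; python3 go.py
```

```text
time_s: 14.93
ee_pos: [530.5, -51.9, 49.0]
ee_rot: [-179.3, -0.1, 100.1]
force: [-11.7, -4.4, -0.8]
gripper_width: 19.5
gripper_force: 60.0
stage [-49.25 -44.53] 49.0 yaw 10.14 F [-12.2, -2.2]
```

```bash
python3 -m pendant '{"translation":[[0,0.3,0],[0,0.3,0],[0,0.2,0],[0,0,0],[0,-4,0],[0,-6,0],[0,-6,-0.4],[0,-2,0]],"roll":[0,0,0,0,0,0,0,0],"hand":[255,255,255,255,255,255,255,255]}' 60; python3 go.py -53 45 51
```

```text
time_s: 15.6
ee_pos: [519.6, -54.5, 51.5]
ee_rot: [179.9, 0.0, 100.1]
force: [0.3, 0.7, -2.1]
gripper_width: 19.7
gripper_force: 60.0
stage [-60.43 -45.18] 51.5 yaw 10.07 F [0.5, 0.6]
delta tool now [90.2  7.4  0.5]
after align [90.2  7.4  0.5]
```

```bash
python3 -m pendant '{"translation":[[30,0,0.3],[30,0,0.2],[30,0,0],[0,3,0],[0,3,0],[0,1.4,0],[0,0,0],[0,0,0]],"roll":[0,0,0,0,0,0,0,0],"hand":[255,255,255,255,255,255,255,255]}' 60; python3 go.py;  python3 -m pendant '{"translation":[[0,0.4,0],[0,0.4,0],[0,0.4,0],[0,0.4,0],[0,0.4,0],[0,0.4,0],[0,0.4,0],[0,0.4,0]],"roll":[0,0,0,0,0,0,0,0],"hand":[255,255,255,255,255,255,255,255]}' 60; python3 go.py
```

```text
time_s: 16.27
ee_pos: [511.3, 34.6, 50.6]
ee_rot: [180.0, 0.0, 100.0]
force: [0.9, 1.3, -3.0]
gripper_width: 19.6
gripper_force: 60.0
stage [-52.99  44.01] 50.6 yaw 10.01 F [1.1, 1.2]
time_s: 16.93
ee_pos: [514.0, 36.1, 50.6]
ee_rot: [180.0, -0.0, 100.1]
force: [-0.6, -0.6, -2.0]
gripper_width: 19.6
gripper_force: 60.0
stage [-50.11  44.96] 50.6 yaw 10.09 F [-0.7, -0.5]
```

```bash
python3 -m pendant '{"translation":[[0,0.4,0],[0,0.4,0],[0,0.4,0],[0,0.4,0],[0,0.4,0],[0,0.4,0],[0,0.4,0],[0,0.4,0]],"roll":[0,0,0,0,0,0,0,0],"hand":[255,255,255,255,255,255,255,255]}' 60; python3 go.py
```

```text
time_s: 17.6
ee_pos: [514.1, 36.2, 49.8]
ee_rot: [-179.6, -0.0, 100.1]
force: [-7.8, -1.7, -0.7]
gripper_width: 19.6
gripper_force: 60.0
stage [-49.94  45.12] 49.8 yaw 10.09 F [-7.9, -0.3]
```

```bash
python3 -m pendant '{"translation":[[0,0.4,0],[0,0.4,0],[0,0.4,0],[0,0.4,0],[0,0.4,-0.1],[0,0.4,-0.1],[0,0.4,-0.1],[0,0.4,-0.1]],"roll":[0,0,0,0,0,0,0,0],"hand":[255,255,255,255,255,255,255,255]}' 60; python3 go.py
```

```text
time_s: 18.27
ee_pos: [514.3, 36.4, 49.5]
ee_rot: [-179.2, -0.1, 100.1]
force: [-11.7, -3.3, 0.6]
gripper_width: 19.9
gripper_force: 60.0
stage [-49.77  45.26] 49.5 yaw 10.11 F [-12.1, -1.2]
```

```bash
python3 -m pendant '{"translation":[[0,0.3,0],[0,0.3,0],[0,0.3,0],[0,0.3,0],[0,0.2,0],[0,0.2,0],[0,0,0],[0,0,0]],"roll":[0,0,0,0,0,0,0,0],"hand":[255,255,255,255,255,255,255,255]}' 60; python3 go.py
```

```text
time_s: 18.93
ee_pos: [514.9, 36.8, 49.3]
ee_rot: [-179.1, -0.1, 100.1]
force: [-12.5, -2.4, -0.1]
gripper_width: 19.6
gripper_force: 60.0
stage [-49.04  45.5 ] 49.3 yaw 10.1 F [-12.7, -0.2]
```

```bash
python3 -m pendant '{"translation":[[0,0.4,0],[0,0.4,0],[0,0.4,0],[0,0.3,0],[0,0.3,-0.1],[0,0.3,-0.1],[0,0.3,0],[0,0.3,0]],"roll":[0,0,0,0,0,0,0,0],"hand":[255,255,255,255,255,255,255,255]}' 60; python3 go.py
```

```text
time_s: 19.6
ee_pos: [517.1, 37.4, 49.1]
ee_rot: [-179.1, -0.1, 100.1]
force: [-13.3, -2.1, -0.2]
gripper_width: 19.7
gripper_force: 60.0
stage [-46.83  45.75] 49.1 yaw 10.08 F [-13.5, 0.2]
```

```bash
python3 -m pendant '{"translation":[[0,0.3,0],[0,0.3,0],[0,-6,0],[0,-8,0],[0,-5,0],[-30,0,0],[-30,0,0],[-31,0,0]],"roll":[0,0,0,0,0,0,0,0],"hand":[255,255,255,255,255,255,255,255]}' 60; python3 -m pendant '{"translation":[[0,0,0],[0,0,0],[0,3,0],[0,3,0],[0,0,0],[0,0,0],[0,0,0],[0,0,0]],"roll":[0,0,0,0,0,0,0,0],"hand":[255,255,255,255,255,255,255,255]}' 60;python3 go.py -48.7 -45 51
```

```text
time_s: 20.27
ee_pos: [523.5, -55.6, 51.8]
ee_rot: [179.8, 0.0, 100.2]
force: [0.0, -0.6, -2.4]
gripper_width: 19.8
gripper_force: 60.0
time_s: 20.93
ee_pos: [528.1, -53.4, 51.1]
ee_rot: [-180.0, -0.0, 100.1]
force: [-0.4, 1.2, -2.7]
gripper_width: 20.0
gripper_force: 60.0
stage [-51.9  -45.55] 51.1 yaw 10.13 F [-0.2, 1.2]
delta tool now [0.5 3.2 0.1]
after align [0.5 3.2 0.1]
```

```bash
python3 -m pendant '{"translation":[[0.5,0.4,0],[0,0.4,0.2],[0,0.4,0],[0,0.4,0],[0,0.4,0],[0,0.4,0],[0,0.4,0],[0,0.4,0]],"roll":[0,0,0,0,0,0,0,0],"hand":[255,255,255,255,255,255,255,255]}' 60; python3 go.py; python3 -m pendant '{"translation":[[0,0.4,0],[0,0.4,0],[0,0.4,0],[0,0.4,0],[0,0.4,0],[0,0.4,0],[0,0.4,0],[0,0.4,0]],"roll":[0,0,0,0,0,0,0,0],"hand":[255,255,255,255,255,255,255,255]}' 60;python3 go.py
```

```text
time_s: 21.6
ee_pos: [531.0, -52.9, 50.9]
ee_rot: [-180.0, -0.0, 100.1]
force: [-1.6, 0.7, -3.3]
gripper_width: 19.6
gripper_force: 60.0
stage [-48.92 -45.58] 50.9 yaw 10.08 F [-1.5, 1.0]
time_s: 22.27
ee_pos: [531.2, -52.4, 50.1]
ee_rot: [-179.6, -0.1, 100.1]
force: [-7.7, -2.5, -1.3]
gripper_width: 20.0
gripper_force: 60.0
stage [-48.65 -45.12] 50.1 yaw 10.1 F [-8.0, -1.1]
```

```bash
python3 -m pendant '{"translation":[[0,0.4,0],[0,0.4,0],[0,0.4,0],[0,0.4,0],[0,0.4,-0.1],[0,0.4,-0.1],[0,0.4,-0.1],[0,0.3,-0.1]],"roll":[0,0,0,0,0,0,0,0],"hand":[255,255,255,255,255,255,255,255]}' 60; python3 go.py; python3 -m pendant '{"translation":[[0,0.3,0],[0,0.3,0],[0,0.3,0],[0,0.3,0],[0,0.3,0],[0,0.3,0],[0,0.3,0],[0,0.3,0]],"roll":[0,0,0,0,0,0,0,0],"hand":[255,255,255,255,255,255,255,255]}' 60;python3 go.py
```

```text
time_s: 22.93
ee_pos: [532.2, -52.1, 49.8]
ee_rot: [-179.3, -0.1, 100.1]
force: [-10.2, -3.5, -1.5]
gripper_width: 19.9
gripper_force: 60.0
stage [-47.65 -45.01] 49.8 yaw 10.12 F [-10.7, -1.7]
time_s: 23.6
ee_pos: [533.7, -51.8, 49.8]
ee_rot: [-179.2, -0.1, 100.1]
force: [-10.9, -5.0, -0.0]
gripper_width: 19.7
gripper_force: 60.0
stage [-46.15 -45.03] 49.8 yaw 10.14 F [-11.6, -3.1]
```

```bash
python3 -m pendant '{"translation":[[0,0.3,0],[0,0.3,0],[0,0.3,0],[0,0.3,0],[0,0.3,0],[0,0.3,0],[0,0.2,0],[0,0,0]],"roll":[0,0,0,0,0,0,0,0],"hand":[255,255,255,255,255,255,255,255]}' 60; python3 go.py
```

```text
time_s: 24.27
ee_pos: [534.8, -51.7, 49.5]
ee_rot: [-179.1, -0.1, 100.2]
force: [-13.2, -4.7, -0.6]
gripper_width: 20.0
gripper_force: 60.0
stage [-44.96 -45.1 ] 49.5 yaw 10.15 F [-13.8, -2.3]
```

```bash
python3 -m pendant '{"translation":[[0,-6,0],[0,-8,0],[0,-4,0],[30,0,0],[30,0,0],[30,0,0],[0,0,0],[0,0,0]],"roll":[0,0,0,0,0,0,0,0],"hand":[255,255,255,255,255,255,255,255]}' 60; python3 go.py -47 45 51
```

```text
time_s: 24.93
ee_pos: [509.0, 35.2, 51.9]
ee_rot: [179.9, 0.0, 100.2]
force: [-0.4, 0.1, -2.4]
gripper_width: 19.7
gripper_force: 60.0
stage [-55.15  45.03] 51.9 yaw 10.25 F [-0.4, 0.2]
delta tool now [-0.1  8.2  0.9]
after align [-0.   8.2  0.9]
```

```bash
python3 -m pendant '{"translation":[[0,3,0.5],[0,3,0.2],[0,1,0],[0,0.4,0],[0,0.4,0],[0,0.4,0],[0,0.4,0],[0,0.4,0]],"roll":[0,0,0,0,0,0,0,0],"hand":[255,255,255,255,255,255,255,255]}' 60; python3 go.py; python3 -m pendant '{"translation":[[0,0.4,0],[0,0.4,0],[0,0.4,0],[0,0.4,0],[0,0.4,0],[0,0.4,0],[0,0.4,0],[0,0.4,0]],"roll":[0,0,0,0,0,0,0,0],"hand":[255,255,255,255,255,255,255,255]}' 60;python3 go.py
```

```text
time_s: 25.6
ee_pos: [517.2, 36.0, 50.6]
ee_rot: [-180.0, -0.0, 100.1]
force: [0.4, 0.3, -2.1]
gripper_width: 19.6
gripper_force: 60.0
stage [-46.99  44.32] 50.6 yaw 10.07 F [0.5, 0.2]
time_s: 26.27
ee_pos: [518.1, 36.4, 50.1]
ee_rot: [-179.7, -0.0, 100.1]
force: [-6.4, -1.7, -1.7]
gripper_width: 20.2
gripper_force: 60.0
stage [-45.99  44.62] 50.1 yaw 10.1 F [-6.6, -0.5]
```

```bash
python3 -m pendant '{"translation":[[0,0.4,0],[0,0.4,0],[0,0.4,0],[0,0.4,0],[0,0.4,-0.1],[0,0.4,-0.1],[0,0.4,-0.1],[0,0.4,-0.1]],"roll":[0,0,0,0,0,0,0,0],"hand":[255,255,255,255,255,255,255,255]}' 60; python3 go.py; python3 -m pendant '{"translation":[[0,0.3,0],[0,0.3,0],[0,0.3,0],[0,0.3,0],[0,0.3,0],[0,0.3,0],[0,0.3,0],[0,0.3,0]],"roll":[0,0,0,0,0,0,0,0],"hand":[255,255,255,255,255,255,255,255]}' 60;python3 go.py
```

```text
time_s: 26.93
ee_pos: [518.2, 36.6, 49.7]
ee_rot: [-179.3, -0.0, 100.1]
force: [-10.3, -2.5, 0.3]
gripper_width: 19.7
gripper_force: 60.0
stage [-45.86  44.71] 49.7 yaw 10.11 F [-10.6, -0.7]
time_s: 27.6
ee_pos: [519.3, 37.1, 49.4]
ee_rot: [-179.2, -0.1, 100.1]
force: [-12.6, -1.9, 0.8]
gripper_width: 20.1
gripper_force: 60.0
stage [-44.72  45.06] 49.4 yaw 10.1 F [-12.7, 0.4]
```

```bash
python3 -m pendant '{"translation":[[0,0.3,0],[0,0.3,0],[0,0.3,0],[0,0.3,0],[0,0.3,0],[0,0.3,0],[0,0.3,0],[0,0.3,0]],"roll":[0,0,0,0,0,0,0,0],"hand":[255,255,255,255,255,255,255,255]}' 60; python3 go.py
```

```text
time_s: 28.27
ee_pos: [521.3, 37.7, 49.2]
ee_rot: [-179.1, -0.1, 100.1]
force: [-12.1, -2.1, -1.3]
gripper_width: 19.8
gripper_force: 60.0
stage [-42.64  45.26] 49.2 yaw 10.09 F [-12.3, 0.1]
```

```bash
python3 -m pendant '{"translation":[[0,-6,0],[0,-7,0],[0,-4,0],[-30,0,0],[-30,0,0],[-30,0,0],[0,0,0],[0,0,0]],"roll":[0,0,0,0,0,0,0,0],"hand":[255,255,255,255,255,255,255,255]}' 60; python3 go.py -45.5 -45 51
```

```text
time_s: 28.93
ee_pos: [527.9, -54.2, 51.3]
ee_rot: [179.9, 0.0, 99.9]
force: [0.2, 0.6, -2.3]
gripper_width: 19.5
gripper_force: 60.0
stage [-52.19 -46.33] 51.3 yaw 9.92 F [0.3, 0.5]
delta tool now [1.3 6.7 0.3]
after align [1.3 6.7 0.3]
```

```bash
python3 -m pendant '{"translation":[[0.5,2.5,0.2],[0,2.5,0],[0,0.7,0],[0,0.4,0],[0,0.4,0],[0,0.4,0],[0,0.4,0],[0,0.4,0]],"roll":[0,0,0,0,0,0,0,0],"hand":[255,255,255,255,255,255,255,255]}' 60; python3 go.py; python3 -m pendant '{"translation":[[0,0.4,0],[0,0.4,0],[0,0.4,0],[0,0.4,0],[0,0.4,0],[0,0.4,0],[0,0.4,0],[0,0.4,0]],"roll":[0,0,0,0,0,0,0,0],"hand":[255,255,255,255,255,255,255,255]}' 60;python3 go.py
```

```text
time_s: 29.6
ee_pos: [534.7, -51.6, 50.8]
ee_rot: [180.0, -0.0, 100.1]
force: [0.2, 0.2, -2.9]
gripper_width: 19.9
gripper_force: 60.0
stage [-45.06 -44.93] 50.8 yaw 10.09 F [0.2, 0.1]
time_s: 30.27
ee_pos: [535.2, -51.3, 50.2]
ee_rot: [-179.7, -0.1, 100.1]
force: [-6.8, -0.3, -1.1]
gripper_width: 19.4
gripper_force: 60.0
stage [-44.5  -44.74] 50.2 yaw 10.1 F [-6.8, 0.9]
```

```bash
python3 -m pendant '{"translation":[[0,0.4,0],[0,0.4,0],[0,0.4,0],[0,0.4,0],[0,0.4,-0.1],[0,0.4,-0.1],[0,0.4,-0.1],[0,0.3,-0.1]],"roll":[0,0,0,0,0,0,0,0],"hand":[255,255,255,255,255,255,255,255]}' 60; python3 go.py; python3 -m pendant '{"translation":[[0,0.3,0],[0,0.3,0],[0,0.3,0],[0,0.3,0],[0,0.3,0],[0,0.3,0],[0,0.3,0],[0,0.3,0]],"roll":[0,0,0,0,0,0,0,0],"hand":[255,255,255,255,255,255,255,255]}' 60;python3 go.py
```

```text
time_s: 30.93
ee_pos: [535.4, -51.0, 49.9]
ee_rot: [-179.3, -0.1, 100.1]
force: [-9.8, -2.8, -0.9]
gripper_width: 19.3
gripper_force: 60.0
stage [-44.27 -44.52] 49.9 yaw 10.12 F [-10.2, -1.0]
time_s: 31.6
ee_pos: [537.4, -50.7, 49.7]
ee_rot: [-179.3, -0.1, 100.1]
force: [-11.4, -4.1, -0.4]
gripper_width: 19.8
gripper_force: 60.0
stage [-42.25 -44.58] 49.7 yaw 10.13 F [-11.9, -2.0]
```

```bash
python3 -m pendant '{"translation":[[0,0.3,0],[0,0.3,0],[0,0.3,0],[0,0.3,0],[0,0.2,0],[0,0.2,0],[0,0.2,0],[0,0,0]],"roll":[0,0,0,0,0,0,0,0],"hand":[255,255,255,255,255,255,255,255]}' 60; python3 go.py
```

```text
time_s: 32.27
ee_pos: [538.4, -50.6, 49.5]
ee_rot: [-179.2, -0.1, 100.1]
force: [-12.4, -4.8, -0.3]
gripper_width: 19.6
gripper_force: 60.0
stage [-41.28 -44.59] 49.5 yaw 10.14 F [-13.1, -2.5]
```

```bash
python3 -m pendant '{"translation":[[0,0.2,0],[0,0.2,0],[0,0.2,0],[0,0.2,0],[0,0.2,0],[0,0,0],[0,0,0],[0,0,0]],"roll":[0,0,0,0,0,0,0,0],"hand":[255,255,255,255,255,255,255,255]}' 60; python3 go.py
```

```text
time_s: 32.93
ee_pos: [543.9, -49.8, 50.2]
ee_rot: [-179.8, -0.1, 100.1]
force: [-1.7, -1.0, -2.8]
gripper_width: 19.9
gripper_force: 60.0
stage [-35.66 -44.77] 50.2 yaw 10.08 F [-1.8, -0.7]
```

```bash
python3 -m pendant '{"translation":[[0,-6,0],[0,-7,0],[0,-7,0],[30,0,0],[30,0,0],[30,0,0],[0,0,0],[0,0,0]],"roll":[0,0,0,0,0,0,0,0],"hand":[255,255,255,255,255,255,255,255]}' 60; python3 go.py -44 45 51; python3 - <<'E'
from h import *
from go import st
p=env.grab_frame('wrist'); i=cv2.cvtColor(p['frame'],cv2.COLOR_RGB2BGR)[30:330,130:430]
cv2.imwrite('pics/w5.png',cv2.resize(i,(600,600)))
H,W=p['z_map'].shape; P=maskpts(p,p['z_map']>0); n=(abs(P[:,0]-590)<70)&(abs(P[:,1])<75)&(abs(P[:,2]-46)<3)
q=cv2.minAreaRect(P[n][:,:2].astype(np.float32)); print(q,st(np.array(q[0])))
E
```

```text
time_s: 33.6
ee_pos: [510.7, 36.0, 51.7]
ee_rot: [179.9, 0.0, 100.2]
force: [-0.8, -0.9, -3.3]
gripper_width: 19.6
gripper_force: 60.0
stage [-53.37  45.49] 51.7 yaw 10.24 F [-1.0, -0.7]
delta tool now [-0.5  9.4  0.7]
after align [-0.5  9.4  0.7]
((586.8334350585938, 11.477081298828125), (97.03276824951172, 104.94971466064453), 11.482321739196777) [17.3020811   7.98816477]
```

View pics/w5.png

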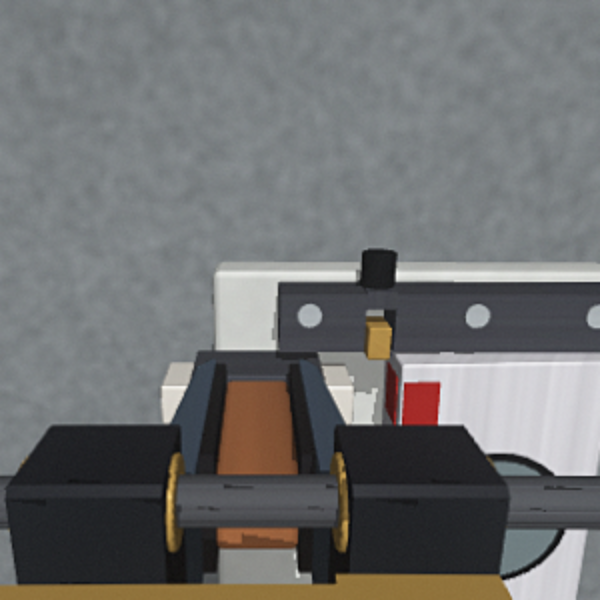

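The insert's rear-left corner at (392,355) is just past the brass gib (378,338), so that end may be free too. I'll approach the left mark slowly to find the contact.

```bash
python3 -m pendant '{"translation":[[0,3,0.5],[0,3,0.2],[0,3,0],[0,0.5,0],[0,0.5,0],[0,0.5,0],[0,0.5,0],[0,0.5,0]],"roll":[0,0,0,0,0,0,0,0],"hand":[255,255,255,255,255,255,255,255]}' 60; python3 go.py; python3 -m pendant '{"translation":[[0,0.4,0],[0,0.4,0],[0,0.4,0],[0,0.4,0],[0,0.4,0],[0,0.4,0],[0,0.4,0],[0,0.4,0]],"roll":[0,0,0,0,0,0,0,0],"hand":[255,255,255,255,255,255,255,255]}' 60;python3 go.py
```

```text
time_s: 34.32
ee_pos: [521.8, 37.4, 50.5]
ee_rot: [-180.0, -0.0, 100.1]
force: [-0.3, -0.3, -2.8]
gripper_width: 19.9
gripper_force: 60.0
stage [-42.13  44.91] 50.5 yaw 10.08 F [-0.4, -0.2]
time_s: 34.98
ee_pos: [525.1, 38.1, 50.6]
ee_rot: [180.0, -0.0, 100.1]
force: [-0.6, 0.4, -2.5]
gripper_width: 19.6
gripper_force: 60.0
stage [-38.79  44.97] 50.6 yaw 10.09 F [-0.5, 0.5]
```

```bash
python3 -m pendant '{"translation":[[0,0.4,0],[0,0.4,0],[0,0.4,0],[0,0.4,0],[0,0.4,0],[0,0.4,0],[0,0.4,0],[0,0.4,0]],"roll":[0,0,0,0,0,0,0,0],"hand":[255,255,255,255,255,255,255,255]}' 60;python3 go.py
```

```text
time_s: 35.65
ee_pos: [528.0, 38.6, 50.4]
ee_rot: [-180.0, -0.0, 100.1]
force: [-0.3, 0.4, -2.5]
gripper_width: 19.8
gripper_force: 60.0
stage [-35.82  44.97] 50.4 yaw 10.08 F [-0.2, 0.4]
```

```bash
python3 -m pendant '{"translation":[[0,0.4,0],[0,0.4,0],[0,0.4,0],[0,0.4,0],[0,0.4,0],[0,0.4,0],[0,0,0],[0,0,0]],"roll":[0,0,0,0,0,0,0,0],"hand":[255,255,255,255,255,255,255,255]}' 60;python3 go.py; python3 -m pendant '{"translation":[[0,-10,0],[0,-20,0],[0,-20,-20],[0,-25,-35],[0,0,-35],[0,0,-35],[0,0,-20],[0,0,0]],"roll":[0,0,0,0,0,0,0,0],"hand":[255,255,255,255,255,255,255,255]}' 60;python3 go.py -120 0 201
```

```text
time_s: 36.32
ee_pos: [530.6, 39.0, 50.5]
ee_rot: [180.0, -0.0, 100.1]
force: [-1.3, -0.0, -2.4]
gripper_width: 19.6
gripper_force: 60.0
stage [-33.22  44.96] 50.5 yaw 10.09 F [-1.3, 0.2]
time_s: 36.98
ee_pos: [460.2, 26.0, 199.3]
ee_rot: [179.3, 0.1, 100.1]
force: [1.2, 0.4, -2.7]
gripper_width: 20.0
gripper_force: 60.0
stage [-104.81   44.46] 199.3 yaw 10.08 F [1.2, 0.2]
delta tool now [-44.5 -15.1  -1.8]
after align [-44.5 -15.2  -1.7]
```

Move sideways (TCP to stage y≈0) and measure the insert before leaving.

```bash
python3 -m pendant '{"translation":[[-20,0,0],[-25,0,0],[-5,0,0],[0,0,0],[0,0,0],[0,0,0],[0,0,0],[0,0,0]],"roll":[0,0,0,0,0,0,0,0],"hand":[255,255,255,255,255,255,255,255]}' 60; python3 - <<'E'
from h import *
from go import st
from scipy import ndimage
p=env.grab_frame('wrist'); save(p,'w6.png'); np.savez('w3.npz',**{k:np.array(p[k]) for k in p})
E
sed -i 's/^    for nm,lo,hi in/    from go import st\n    for nm,lo,hi in/; s/Q=P\[m\]; print(nm/Q=P[m]; print(st(np.array(cv2.minAreaRect(Q[:,:2].astype(np.float32))[0])).round(1),nm/; s/print(nm,k.sum()/print(st(Q.mean(0)).round(1),nm,k.sum()/' fit.py; python3 fit.py
```

```text
time_s: 37.65
ee_pos: [466.0, -22.6, 194.2]
ee_rot: [-180.0, -0.0, 100.1]
force: [0.1, -0.4, -2.3]
gripper_width: 19.5
gripper_force: 60.0
[-35.4   9.9] deck 5946 ((534.6376342773438, 4.104248046875), (69.30887603759766, 148.71963500976562), 10.107897758483887) z 19.9
[37.7 83.4] deck 216 ((593.650146484375, 89.2663345336914), (81.57218170166016, 3.2842116355895996), 9.857566833496094) z 19.1
[14.8 75.9] rails 2357 ((572.4644775390625, 77.91675567626953), (122.087646484375, 34.48675537109375), 10.040902137756348) z 38.0
[ 15.3 -73.4] rails 1485 ((599.1271362304688, -69.04204559326172), (122.31918334960938, 34.6120491027832), 12.610523223876953) z 37.9
[32.6 -0.2] insert 6401 ((603.326416015625, 6.0778350830078125), (71.1446533203125, 119.85284423828125), 8.858766555786133) z 46.2
[4.1 0.2] stage 17185 ((575.1817016601562, 1.5051498413085938), (148.47335815429688, 186.1125030517578), 10.015079498291016) z 37.9
[ 5.7 45.6] red 177 356 368 125 141 [568.8  46.4  46.4] [561.7  36.8  44.6] [575.3  55.6  48.9]
[  3.6 -44.4] red 132 347 357 203 216 [582.6 -42.5  46.5] [576.  -51.4  44.4] [589.7 -34.1  48.4]
[-12.4  64.1] brass 77 342 349 110 120 [547.8  61.5  38.7] [543.5  55.7  32.9] [552.3  67.5  40.9]
[-12.4 -62.2] brass 73 332 339 215 226 [569.9 -62.8  37.5] [565.6 -70.4  29.5] [574.7 -58.   40.3]
[-81.   20.6] brass 1257 324 390 317 338 [487.9   6.6 300.5] [480.    4.2 295.5] [496.1   8.7 306.8]
```

View pics/w6.png

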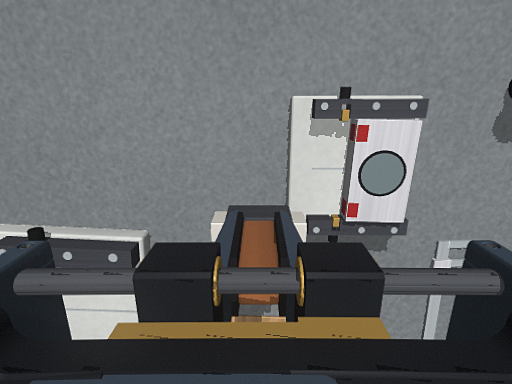

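The view shows both gibs at (346,115) and (335,221) sprung in behind the insert, whose rear edge is 3–5 mm past the gib ends. Centre x is about 33 mm. Returning the mallet.

```bash
python3 -m pendant '{"translation":[[30,5,0],[40,7.6,0],[40,7.6,0],[40,7.6,0],[40,7.6,0],[40,7.6,0],[40,7.6,0],[30,6,0]],"roll":[0,0,0,0,0,0,0,0],"hand":[255,255,255,255,255,255,255,255]}' 60; python3 -m pendant '{"translation":[[20,4.5,0],[0,0,0],[0,0,20],[0,0,35],[0,0,35],[0,0,30],[0,0,20],[0,0,0]],"roll":[0,0,0,0,0,0,0,0],"hand":[255,255,255,255,255,255,255,255]}' 60; python3 -m pendant '{"translation":[[0,0,0],[0,0,0],[0,0,0],[0,0,0],[0,0,0],[0,0,0],[0,0,0],[0,0,0]],"roll":[0,0,0,0,0,0,0,0],"hand":[255,255,255,255,255,255,255,255]}' 60
```

```text
time_s: 38.37
ee_pos: [468.9, 285.7, 194.5]
ee_rot: [180.0, -0.1, 100.2]
force: [0.8, -0.5, -1.9]
gripper_width: 19.7
gripper_force: 60.0
time_s: 39.03
ee_pos: [467.1, 300.2, 50.1]
ee_rot: [-179.5, 0.2, 100.1]
force: [-2.0, -0.4, -2.7]
gripper_width: 20.2
gripper_force: 60.0
time_s: 39.7
ee_pos: [470.4, 302.6, 54.7]
ee_rot: [180.0, -0.0, 100.1]
force: [-0.3, -0.5, -3.0]
gripper_width: 19.7
gripper_force: 60.0
```

Lower to z≈31, slowly at the end.

```bash
python3 -m pendant '{"translation":[[0,0,6],[0,0,6],[0,0,5],[0,0,3],[0,0,1.5],[0,0,1],[0,0,0.5],[0,0,0]],"roll":[0,0,0,0,0,0,0,0],"hand":[255,255,255,255,255,255,255,255]}' 60; python3 -m pendant '{"translation":[[0,0,0.5],[0,0,0.4],[0,0,0],[0,0,0],[0,0,0],[0,0,0],[0,0,0],[0,0,0]],"roll":[0,0,0,0,0,0,0,0],"hand":[255,255,255,255,255,255,255,255]}' 60
```

```text
time_s: 40.37
ee_pos: [470.4, 302.6, 31.4]
ee_rot: [180.0, -0.0, 100.1]
force: [-0.2, -0.2, -2.2]
gripper_width: 19.6
gripper_force: 60.0
time_s: 41.03
ee_pos: [470.5, 302.6, 30.7]
ee_rot: [180.0, -0.0, 100.1]
force: [-0.5, -0.4, 0.1]
gripper_width: 19.8
gripper_force: 60.0
```

```bash
python3 -m pendant '{"translation":[[0,0,0],[0,0,0],[0,0,0],[0,0,0],[0,0,0],[0,0,0],[0,0,0],[0,0,0]],"roll":[0,0,0,0,0,0,0,0],"hand":[180,120,60,0,0,0,0,0]}' 30; python3 -m pendant '{"translation":[[0,0,0],[0,0,0],[0,0,0],[0,0,0],[0,0,0],[0,0,0],[0,0,0],[0,0,0]],"roll":[0,0,0,0,0,0,0,0],"hand":[0,0,0,0,0,0,0,0]}' 30;  python3 -m pendant '{"translation":[[0,0,-10],[0,0,-20],[0,0,-30],[0,0,-30],[0,0,-30],[0,0,-20],[0,0,0],[0,0,0]],"roll":[0,0,0,0,0,0,0,0],"hand":[0,0,0,0,0,0,0,0]}' 30
python3 - <<'E'
from h import *
p=env.grab_frame('wrist')
for r in env.regions_of(p,'mallet')[:3]:
    P=maskpts(p,r['pixels'])
    for a,b in((24,32),(78,100)):
        Q=P[(P[:,2]>a)&(P[:,2]<b)]
        if len(Q)>10: print(a,b,len(Q),cv2.minAreaRect(Q[:,:2].astype(np.float32)),np.median(Q[:,2]).round(1))
E
```

```text
time_s: 41.7
ee_pos: [470.4, 302.5, 30.6]
ee_rot: [180.0, -0.0, 100.1]
force: [0.0, -0.3, -0.2]
gripper_width: 70.5
gripper_force: 0.0
time_s: 42.37
ee_pos: [470.4, 302.5, 30.6]
ee_rot: [180.0, -0.0, 100.1]
force: [0.5, 0.7, -0.1]
gripper_width: 91.6
gripper_force: 0.0
time_s: 43.03
ee_pos: [470.9, 302.8, 172.4]
ee_rot: [179.8, -0.1, 100.1]
force: [0.0, -0.4, -0.6]
gripper_width: 90.9
gripper_force: 0.0
24 32 247 ((480.3932189941406, 442.0841064453125), (62.48523712158203, 21.136322021484375), 74.9073257446289) 24.5
78 100 647 ((481.3327941894531, 442.4452209472656), (19.689327239990234, 19.71527099609375), 69.92526245117188) 81.7
24 32 615 ((470.2098693847656, 303.6056823730469), (62.90796661376953, 21.621322631835938), 10.1745023727417) 27.8
78 100 431 ((470.5323181152344, 303.76806640625), (19.141794204711914, 19.74093246459961), 9.639813423156738) 85.7
```

The mallet stands upright at (470,303.7), about 6 mm from the mat's centre.

```bash
python3 -c "
from workcell import env; print(env.job_done())"
```

```text
the job is handed in; nothing more can be done
None
```

The job is handed in, verdict not shown: both insert ends measured about 3–5 mm past the gibs, no push read over about 14 N, the mallet is upright about 6 mm from the mat's centre, and about 43 s of the 72 s were used.

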